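# Set the cooling-water valve two turns open and stay on the handle

## Task

On the cooling-water stand, turn the handwheel of the regulating valve clockwise until it is shut against its stop, then open it exactly two full turns from there. Finish still gripping the handwheel's revolving handle, ready to trim the flow, and do not let go. Leave the lever of the ball valve and everything else on the bench as they are.

Things in the scene. Friction and masses are not known exactly. Their poses are not given: they have to be found in the camera images.
- stand: Cooling-water stand, fixed to the bench: grey base plate 150 x 420 mm with one pipe run along its y, 58 mm up: inlet coupling, ball valve with flat lever, brass globe valve with upright stem and handwheel (the regulating valve), glass-tube flow meter. Origin: on the bench, on the handwheel's axis. y: along the pipe towards the flow meter; x: across it; z up.
- wheel_centre (a point): Point on the handwheel's vertical axis, 176 mm above the bench, level with the handle's middle. Handwheel: aluminium, 101 mm across, three spokes; rim top 145 mm, hub nut 149 mm above the bench. Clockwise from above closes, anticlockwise opens; it does not rise or sink as it turns.
- flow_meter_top (a point): Top of the flow meter, a glass tube between two steel end blocks 40 mm square: the tallest part of the stand, 201 mm above the bench, 193 mm from the handwheel's axis.
- crank_handle: Revolving handle of the handwheel: upright dark grey plastic cylinder, 18 mm in diameter, 56 mm long, from 148 to 204 mm above the bench; origin at its centre. It stands on the wheel's rim, 44 mm from the axis, and spins freely on its own upright pin, so it can be gripped firmly and led round in a circle without turning the hand.
- wheel (a joint): Handwheel angle in rad: 0 at the hard shut stop, growing as the valve opens (anticlockwise from above), counted on over turns (6.28 each, 4.5 at most). At 0 and after each full turn the handle is on the stand's +x side of the axis. Starts a third to one and a half turns open. Friction (0.1 N m, 2 to 3 N at the handle) holds it where it is left.
- ball_lever (a joint): Ball valve's flat lever, angle in rad: 0 in line with the pipe (open), as it starts, to 1.57 across the pipe. It reaches 95 mm from its pivot, away from the handwheel, 88 to 98 mm above the bench; pivot 115 mm from the handwheel's axis, on the side away from the flow meter. Not to be moved.
- reagent_bottle_mid (a point): Bystander: white plastic reagent bottle with screw cap, 84 mm in diameter, 165 mm tall; point at its centre.
- beaker: Bystander: glass beaker, 72 mm in diameter, 95 mm tall, on the far side of the stand; origin at the centre of its underside.
- mortar: Bystander: white porcelain mortar, 104 mm across, 55 mm tall; origin at the centre of its underside.
- pestle: Bystander: white porcelain pestle, 115 mm long, lying; origin under its middle.
- tongs: Bystander: steel crucible tongs, 232 mm long, lying flat, 8 mm thick, on the robot's side of the stand; origin at their middle on the bench.
- weighing_boat: Bystander: white plastic weighing boat, about 65 mm square, 16 mm tall, on the robot's side of the stand; origin at the centre of its underside.
- petri_dish: Bystander: clear Petri dish, 90 mm in diameter, 15 mm tall, on the far side of the stand; origin at the centre of its underside.

How it is judged:
On the way:
1. the regulating valve is shut against its stop (within 5 degrees) (value of joint wheel below 0.087 rad), for 0.2 s.
At the end, for the whole second after the job is handed in: After being shut against its stop, the handwheel stands still two full turns open (within 15 degrees), its handle gripped by the fingers (over 3 N, grasp point within 35 mm of the handle's centre), the ball valve's lever still in line with the pipe (within 11 degrees) (value of joint wheel between 12.305 and 12.827 rad and velocity of joint wheel between -0.1 and 0.1 rad/s and contact force between the fingers and crank_handle above 3 N and distance between the grasp point and crank_handle below 0.035 m and value of joint ball_lever below 0.2 rad); the arm keeps its last pose, push and grip.
It fails at once if the ball valve's lever is moved (value of joint ball_lever above 0.2 rad).
It fails at once if something else on the bench is pushed about (more than 3 cm) (distance of any of reagent_bottle_mid, beaker, mortar, pestle, tongs, weighing_boat, petri_dish from where it was at the start of the episode above 0.03 m).
It also fails if it takes over 69 s, if anything falls off the work surface, if the arm or the gripper's body presses on something with over 40 N, if the wrist force passes 120 N, or if a joint passes its speed limit or range.

## Robot

A 6-joint arm with a two-finger parallel gripper is mounted at the origin on the work surface. World frame = base frame: x ahead of the robot, y to its left, z up, the work surface at z = 0. Lengths are in m, angles in rad, forces in N, time in s.
With the tool pointing down it reaches from about 0.375 to 0.975 m from the base axis. Payload 3.8 kg.
Tool frame: the origin (TCP) lies midway between the tips of the shut fingers; the grasp point (between the pads) lies bot.grasp_offset behind it (bot.grasp_offset is the distance from the TCP to the grasp point, in m); z points along the fingers, y is the direction in which the jaws open and shut (so a half turn about z gives the same grasp; the last joint's range is limited). The gripper opens to 85 mm and grips with 20 to 120 N. Pads are 22 mm wide; open, the fingers measure 114 mm over their backs; the gripper's body (76 mm by 85 mm) begins 54 mm behind the grasp point. The pads swing forward as they close: fully open they stand 13 mm farther back than shut.
Start: joints at [1.27, 0.264, 1.604, -0, 1.274, -0.037], TCP at [0.176, 0.652, 0.231] pointing down, gripper open.
Joint ranges: [-2.63, 2.63], [-0.94, 2.18], [0.31, 2.57], [-1.31, 4.45], [0, 2.66], [-2.55, 2.55]. Speed limits (rad/s): [2.57, 2.57, 3.14, 3.14, 3.14, 3.14].

## Interface

Orientations are given as a rotation vector (axis times angle).
In Python, from workcell import read_state, viewer, job, bot gives the robot as it stands.
- The arm moves only by the shell command python3 -m crank 'ROWS' [FORCE]. ROWS is text: rows parted by semicolons, each of 7 numbers parted by spaces: the shift along the tool's x, y, z in mm, then the turn, a rotation vector about the tool's x, y, z in rad, then the closure in counts, from 0 (fully open) to 255 (shut). A call has 1 to 20 rows; each row is the pose to reach, as a shift and turn from the pose commanded when the call began, along the tool's axes at that moment; what a row does not reach only later rows make up. A row lasts 1/8 s, in which the tool goes at most 62.5 mm and 10.7 degrees, less where a joint would pass 70% of its speed; a pose out of reach is approached as far as the arm can. A call with a gripper value outside its range is refused whole. The fingers move at their own pace and stop on an object; FORCE is the grip in N (left out, the last holds). Time passes only in rows, so rows that repeat a pose let the fingers close. It gives the time, the measured TCP pose, the force and the opening at its end, in the units of the state.
- read_state(): the state, without advancing time (a new reading comes with each control period).
- viewer.read_camera(name): name is "scene" or "top" or "wrist"; returns a dict with "pixels" (400x640x3 uint8, red, green, blue), "vertical_fov" (degrees; the focal length in pixels is half the picture's height over the tangent of half this angle, whatever the lens; pixels are square), "cx", "cy" (the principal point, pixels), "view" (4x4, takes a point from world to camera coordinates); the wrist camera has in their place "tool_from_camera" (4x4, takes a point from camera to tool coordinates, whose origin is the TCP and whose axes are the flange's). Camera axes: x right, y up, looking along -z (the intrinsics and any distortion apply to the point x, -y, -z); pixel columns grow to the right and rows downward; lengths in m; the calibration is good to about 2 mm. A picture is of the moment at which its call begins: read the wrist's pose just before it. There is no depth.
- job.finish_job(): hands the job in, once; it reports no verdict.
The state is a dict: "time": time; "q": joint angles; "joint_vel": joint speeds; "joint_torque": joint torques, N m; "tool_pos": TCP position; "tcp_rot": TCP orientation; "wrist_force": force on the tool from outside, world axes, zero at the start; "torque": the same for the moment, N m; "width": opening from 0.0 (shut) to 1.0 (fully open).
Only numpy, scipy, OpenCV 4.12 (cv2) and the standard library are available. Lean on these libraries where they do the work, as an engineer would, in place of code of your own. Each camera call takes 0.05 s, during which the arm holds its last target.

## Working session

There is one attempt and no reset: what is moved stays moved. The work goes in short steps, Python scripts to look and compute and a shell command to move; the robot and the scene stay as the last step left them, time stands still between calls to the robot, and variables do not carry over. Pictures are saved under pics/ and viewed, and the job is handed in when it is done.

```bash
ls; mkdir -p pics; python3 - <<'E'
from workcell import read_state, viewer, job, bot
import cv2
print(read_state()); print(bot.grasp_offset, [a for a in dir(bot) if a[0]!='_'])
for n in ("scene","top","wrist"):
    c=viewer.read_camera(n)
    cv2.imwrite(f"pics/{n}0.png",c["pixels"][:,:,::-1])
    print(n,{k:v for k,v in c.items() if k!="pixels"})
E
```

```text
pics
{'time': 0.0, 'q': array([ 1.27011218e+00,  2.64760933e-01,  1.60540366e+00, -2.17505739e-05,
        1.27369274e+00, -3.69134882e-02]), 'joint_vel': array([-1.19906966e-03, -1.32545078e-04,  7.98664404e-04,  2.11731178e-03,
        6.81899798e-05,  1.83357872e-03]), 'joint_torque': array([ 1.36259066e-03, -5.15119600e+01, -3.67311859e+01,  2.90738535e-04,
        1.29206452e-02,  2.06574470e-05]), 'tool_pos': array([0.1757848 , 0.65093832, 0.22994077]), 'tcp_rot': array([-0.41307235, -3.11395274,  0.00351188]), 'wrist_force': array([ 0.27033291, -0.26288647,  0.28649856]), 'torque': array([0.02293191, 0.00598936, 0.04582434]), 'width': 0.9998324605487164}
0.0187 ['MotionError', 'grasp_offset']
scene {'vertical_fov': 56.47053309120188, 'cx': 318.05725638607197, 'cy': 203.44723656798115, 'view': array([[ 0.24800622,  0.96874451,  0.00519509, -0.14239875],
       [-0.59752527,  0.14874572,  0.78793291,  0.24560788],
       [ 0.76253293, -0.19851646,  0.61573919, -1.74976851],
       [ 0.        ,  0.        ,  0.        ,  1.        ]])}
top {'vertical_fov': 46.28528836586496, 'cx
[... 152 characters left out ...]
.73055062e-01,  1.28916290e-02,  2.30212191e-01,
        -6.07520219e-01],
       [-2.30229339e-01, -1.57923007e-04,  9.73136386e-01,
        -1.74935166e+00],
       [ 0.00000000e+00,  0.00000000e+00,  0.00000000e+00,
         1.00000000e+00]])}
wrist {'vertical_fov': 63.70414388244613, 'cx': 317.2906295449042, 'cy': 201.4400801876846, 'tool_from_camera': array([[ 6.51468942e-04,  9.58656119e-01,  2.84566373e-01,
         7.09141133e-02],
       [ 9.99999777e-01, -6.65592100e-04, -4.70711209e-05,
         7.18564791e-04],
       [ 1.44280112e-04,  2.84566340e-01, -9.58656339e-01,
        -1.42803519e-01],
       [ 0.00000000e+00,  0.00000000e+00,  0.00000000e+00,
         1.00000000e+00]])}
```

View pics/scene0.png

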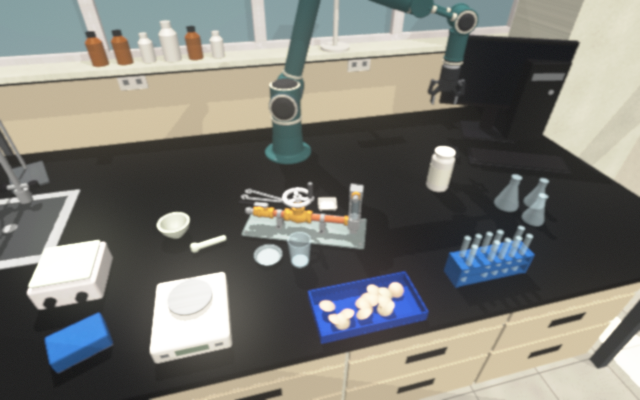

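View pics/top0.png

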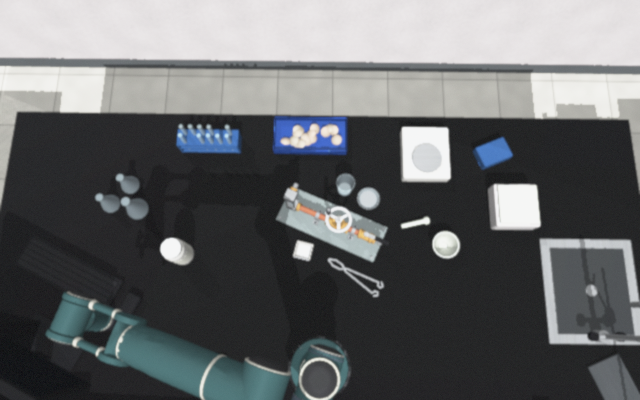

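View pics/wrist0.png

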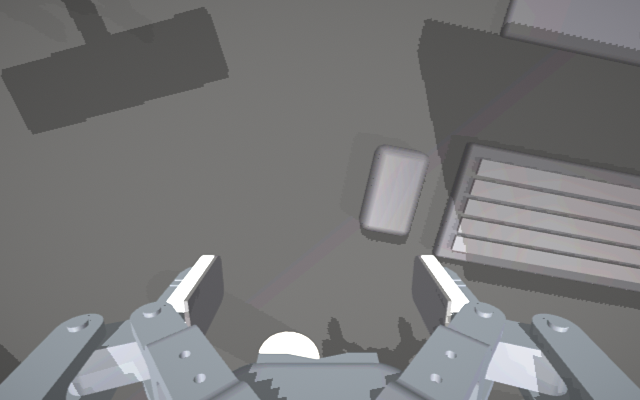

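```bash
python3 - <<'E'
import cv2
t=cv2.imread("pics/top0.png")[170:300,260:400]; cv2.imwrite("pics/topc.png",cv2.resize(t,None,fx=5,fy=5,interpolation=cv2.INTER_CUBIC)[:600+50])
t=cv2.imread("pics/scene0.png")[170:280,230:380]; cv2.imwrite("pics/scenec.png",cv2.resize(t,None,fx=5,fy=5,interpolation=cv2.INTER_CUBIC))
E
```

```text
(no output)
```

View pics/topc.png

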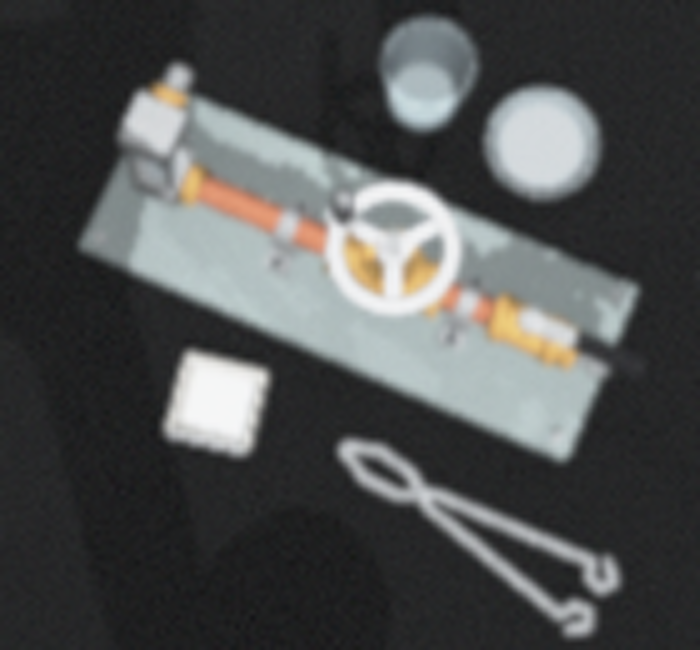

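View pics/scenec.png

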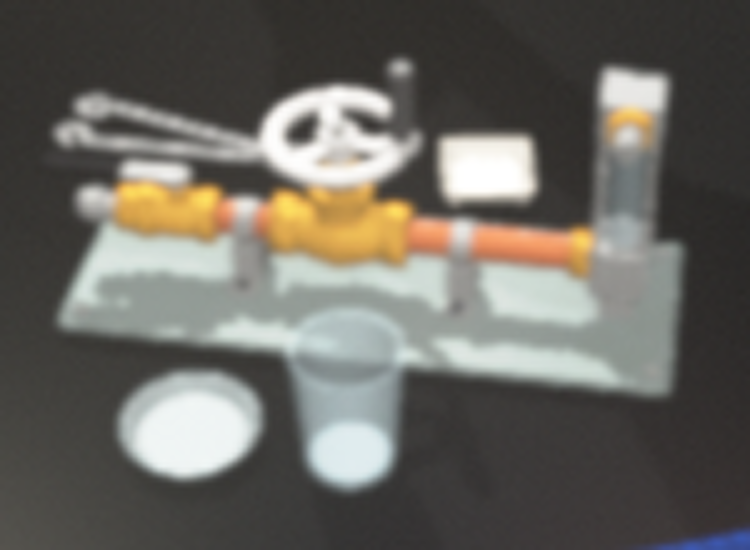

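```bash
cat > h.py <<'E'
import numpy as np
def ray(c,u,v):
    f=200/np.tan(np.radians(c["vertical_fov"]/2)); V=c["view"]
    d=np.array([(u-c["cx"])/f,-(v-c["cy"])/f,-1]); R=V[:3,:3]
    return -R.T@V[:3,3], R.T@d
def at(c,u,v,z):
    o,d=ray(c,u,v); return o+d*(z-o[2])/d[2]
def proj(c,p):
    f=200/np.tan(np.radians(c["vertical_fov"]/2)); q=c["view"][:3,:3]@p+c["view"][:3,3]
    return c["cx"]+f*q[0]/-q[2], c["cy"]-f*q[1]/-q[2]
def wristcam(c,s):
    from scipy.spatial.transform import Rotation as R
    T=np.eye(4);T[:3,:3]=R.from_rotvec(s["tcp_rot"]).as_matrix();T[:3,3]=s["tool_pos"]
    c=dict(c);c["view"]=np.linalg.inv(T@c["tool_from_camera"]); return c
E
python3 - <<'E'
from h import *
from workcell import viewer
t=viewer.read_camera("top"); s=viewer.read_camera("scene")
T=lambda x,y,z:at(t,260+x/5,170+y/5,z).round(4)
S=lambda x,y,z:at(s,230+x/5,170+y/5,z).round(4)
print("wheel c",T(393,248,.143),S(339,135,.143))
print("handle", T(342,205,.204),T(342,205,.176),"scene",S(400,65,.204),S(403,135,.148))
print("meter",T(157,120,.201),S(637,85,.201))
print("base corners",[T(*p,.008) for p in((80,245),(565,462),(637,290),(190,95))])
print("base S",[S(*p,.008) for p in((60,325),(668,393),(682,245))])
print("beaker",T(423,105,0),S(347,475,0))
E
```

```text
wheel c [ 0.5394 -0.0667  0.143 ] [ 0.5482 -0.0632  0.143 ]
handle [ 0.5578 -0.0275  0.204 ] [ 0.5641 -0.028   0.176 ] scene [ 0.5646 -0.0252  0.204 ] [ 0.5649 -0.0237  0.148 ]
meter [0.6199 0.1071 0.201 ] [0.618  0.1161 0.201 ]
base corners [array([0.5664, 0.1781, 0.008 ]), array([ 0.3979, -0.2076,  0.008 ]), array([ 0.5357, -0.2669,  0.008 ]), array([0.692, 0.093, 0.008])]
base S [array([ 0.5384, -0.2612,  0.008 ]), array([0.7025, 0.1228, 0.008 ]), array([0.562 , 0.1843, 0.008 ])]
beaker [ 0.6883 -0.0967  0.    ] [ 0.7147 -0.0973  0.    ]
```

```bash
python3 -m crank '0 0 -50 0 0 0 0;-40 -40 -50 0 0 0 0;-80 -80 -50 0 0 0 0;-120 -120 -50 0 0 0 0;-160 -160 -50 0 0 0 0;-200 -200 -50 0 0 0 0;-240 -240 -50 0 0 0 0;-280 -280 -50 0 0 0 0;-320 -320 -50 0 0 0 0;-360 -360 -50 0 0 0 0;-400 -400 -50 0 0 0 0;-440 -440 -50 0 0 0 0;-480 -480 -50 0 0 0 0;-520 -520 -50 0 0 0 0;-540 -540 -50 0 0 0 0;-551 -553 -50 0 0 0 0;-551 -553 -50 0 0 0 0;-551 -553 -50 0 0 0 0' 60
python3 - <<'E'
from h import *
from workcell import viewer,read_state
import cv2
s=read_state(); print(s["q"],s["tool_pos"],s["tcp_rot"])
c=viewer.read_camera("wrist"); cv2.imwrite("pics/w1.png",c["pixels"][:,:,::-1])
c=wristcam(c,s)
print(proj(c,np.array([.5645,-.0255,.204])),proj(c,np.array([.543,-.065,.149])))
E
```

```text
time: 2.5
tool_pos: [0.5633, -0.0249, 0.2813]
tcp_rot: [-0.412, -3.114, -0.001]
wrist_force: [0.2, 0.3, 0.7]
width: 0.997
[-8.86622096e-02  2.62422973e-02  1.78218598e+00  5.84948874e-04
  1.33356863e+00 -1.39661473e+00] [ 0.56326302 -0.02487476  0.28127865] [-4.11844701e-01 -3.11404839e+00 -8.64979909e-04]
(np.float64(315.82608804448495), np.float64(210.74307351395365)) (np.float64(266.0242261556864), np.float64(179.67736048925343))
```

View pics/w1.png

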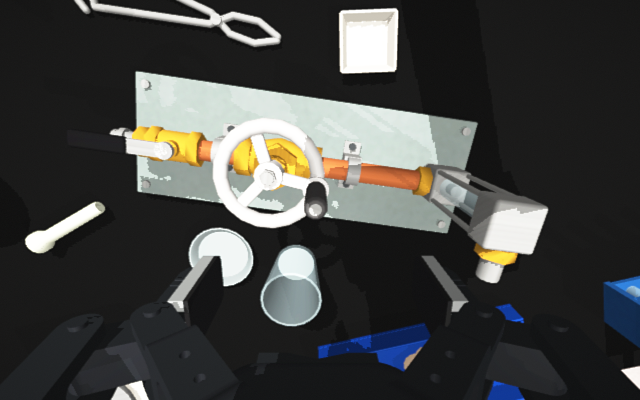

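```bash
python3 - <<'E'
import cv2
t=cv2.imread("pics/w1.png")[105:240,200:345]; cv2.imwrite("pics/w1c.png",cv2.resize(t,None,fx=4.4,fy=4.4,interpolation=cv2.INTER_CUBIC))
E
```

```text
(no output)
```

View pics/w1c.png

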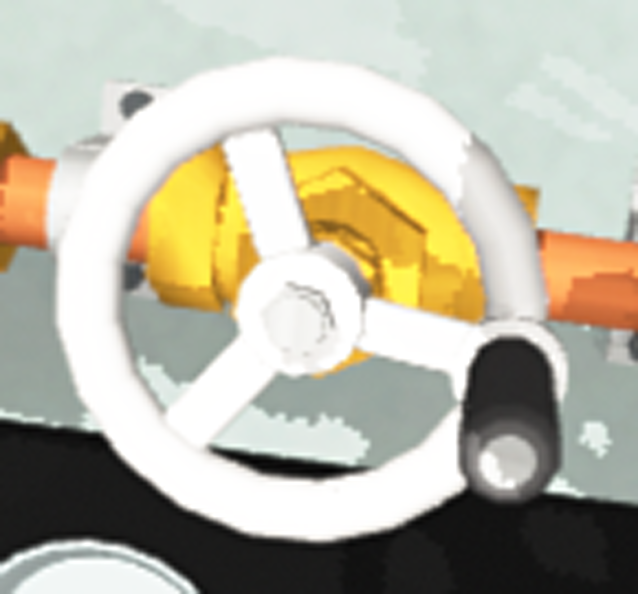

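```bash
python3 - <<'E'
from h import *
from workcell import viewer,read_state
s=read_state(); c=wristcam(viewer.read_camera("wrist"),s)
W=lambda x,y,z:at(c,200+x/4.4,105+y/4.4,z)
h=W(509,462,.204); n=W(299,320,.149); r=W(302,300,.140)
print(h,n,r)
for m in (n,r): d=(h-m)[:2]; print(np.hypot(*d),np.degrees(np.arctan2(d[1],d[0])))
P=[at(c,*p,.008) for p in((136,72),(477,124),(447,233),(138,191))]; print(np.round(P,4))
for a,b in((0,1),(3,2),(0,3),(1,2)):
  d=P[b]-P[a];print(np.hypot(*d[:2]),np.degrees(np.arctan2(d[1],d[0])))
print(sum(P)/4, at(c,498,205,.201))
E
```

```text
[ 0.56394235 -0.02533428  0.204     ] [ 0.54180433 -0.06275259  0.149     ] [ 0.53952022 -0.06277436  0.14      ]
0.043476687699403486 59.389907252594966
0.04470123052697519 56.88362222040751
[[ 0.4005 -0.2064  0.008 ]
 [ 0.5681  0.183   0.008 ]
 [ 0.705   0.1246  0.008 ]
 [ 0.5381 -0.265   0.008 ]]
0.4238405682013743 66.71823948090916
0.4238945705641862 66.81460877777096
0.14958141343528575 -23.092843433307245
0.14886862980822432 -23.071385391816218
[ 0.55293377 -0.04096506  0.008     ] [0.59546543 0.10316053 0.201     ]
```

```bash
python3 -m crank '0 0 40 0 0 0 0;0 0 80 0 0 0 0;0 0 105 0 0 0 0;0 0 121 0 0 0 0;0 0 121 0 0 0 0;0 0 121 0 0 0 120;0 0 121 0 0 0 255;0 0 121 0 0 0 255;0 0 121 0 0 0 255;0 0 121 0 0 0 255;0 0 121 0 0 0 255;0 0 121 0 0 0 255' 60
python3 - <<'E'
from h import *
from workcell import viewer,read_state
import cv2
s=read_state(); print(s["time"],s["q"],s["tool_pos"],s["wrist_force"],s["torque"],s["width"])
c=viewer.read_camera("wrist"); cv2.imwrite("pics/w2.png",c["pixels"][:,:,::-1])
E
```

```text
time: 4.1
tool_pos: [0.5639, -0.0266, 0.1611]
tcp_rot: [0.413, 3.114, -0.002]
wrist_force: [-1.4, -3.5, 4.6]
width: 0.196
4.1 [-9.05879199e-02  1.10945133e-01  1.91832046e+00 -1.18346223e-03
  1.11173200e+00 -1.39705347e+00] [ 0.56391055 -0.02659157  0.16111049] [-1.40113752 -3.50619385  4.5821404 ] [-0.45889414  0.39809069  0.07062435] 0.19636484694007308
```

View pics/w2.png

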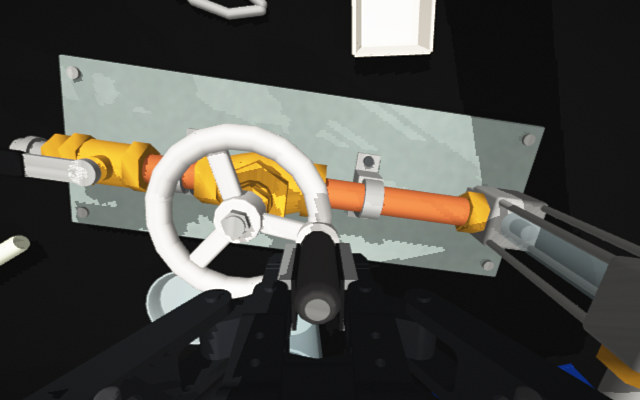

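```bash
cat > circ.py <<'E'
import numpy as np
def rows(a,step,n,r=44.0):
    # a start world angle deg
    P=lambda t:r*np.array([np.cos(np.radians(t)),np.sin(np.radians(t))])
    M=np.array([[-.9656,.2602],[.2602,.9656]])
    return [tuple(np.round(M@(P(a+step*i)-P(a))).astype(int).tolist()) for i in range(1,n+1)]
E
python3 -c "
from circ import *
print(rows(58.5,-12,20))"
```

```text
[(-9, -4), (-16, -9), (-22, -15), (-27, -23), (-30, -32), (-32, -41), (-31, -50), (-28, -59), (-24, -67), (-18, -74), (-11, -80), (-2, -84), (7, -86), (16, -86), (25, -84), (33, -81), (41, -76), (47, -69), (52, -61), (55, -53)]
```

```bash
python3 -m crank '-9 -4 0 0 0 0 255;-16 -9 0 0 0 0 255;-22 -15 0 0 0 0 255;-27 -23 0 0 0 0 255;-30 -32 0 0 0 0 255;-32 -41 0 0 0 0 255;-31 -50 0 0 0 0 255;-28 -59 0 0 0 0 255;-24 -67 0 0 0 0 255;-18 -74 0 0 0 0 255' 60; python3 - <<'E'
from workcell import *
import numpy as np
s=read_state(); d=s["tool_pos"][:2]-[.541,-.063]; print(np.hypot(*d),np.degrees(np.arctan2(d[1],d[0])),s["wrist_force"],s["torque"])
from circ import rows
print(rows(58.5-120,-12,20))
E
```

```text
time: 5.4
tool_pos: [0.5627, -0.1036, 0.1611]
tcp_rot: [0.413, 3.111, -0.002]
wrist_force: [3.5, -0.4, 5.9]
width: 0.196
0.046052467762715245 -61.82240507295184 [ 3.46388757 -0.35283674  5.89890103] [ 0.01235323 -0.55679087 -0.00694225]
[(7, -6), (16, -10), (25, -12), (34, -12), (43, -10), (51, -7), (59, -2), (65, 5), (70, 13), (73, 22), (74, 31), (74, 40), (71, 49), (67, 57), (61, 64), (53, 69), (45, 73), (36, 75), (27, 76), (18, 74)]
```

```bash
python3 -m crank '7 -6 0 0 0 0 255;16 -10 0 0 0 0 255;25 -12 0 0 0 0 255;34 -12 0 0 0 0 255;43 -10 0 0 0 0 255;51 -7 0 0 0 0 255;59 -2 0 0 0 0 255;65 5 0 0 0 0 255;70 13 0 0 0 0 255;73 22 0 0 0 0 255;74 31 0 0 0 0 255;74 40 0 0 0 0 255;71 49 0 0 0 0 255;67 57 0 0 0 0 255;61 64 0 0 0 0 255;53 69 0 0 0 0 255;45 73 0 0 0 0 255;36 75 0 0 0 0 255;27 76 0 0 0 0 255;18 74 0 0 0 0 255' 60; python3 - <<'E'
from workcell import *
import numpy as np
s=read_state(); d=s["tool_pos"][:2]-[.541,-.063]; print(np.hypot(*d),np.degrees(np.arctan2(d[1],d[0])),s["wrist_force"],s["torque"],s["q"])
from circ import rows
print(rows(58.5,-6,16))
E
```

```text
time: 7.9
tool_pos: [0.5628, -0.026, 0.1611]
tcp_rot: [-0.413, -3.112, -0.0]
wrist_force: [-3.0, 2.1, 9.6]
width: 0.198
0.04291966132471448 59.49731202291058 [-3.04232142  2.08987059  9.63063415] [ 0.26609327  0.36647912 -0.01750967] [-9.04816385e-02  1.10594978e-01  1.91881437e+00  1.23405321e-04
  1.11433594e+00 -1.39749268e+00]
[(-4, -2), (-9, -4), (-12, -6), (-16, -9), (-19, -12), (-22, -15), (-25, -19), (-27, -23), (-29, -27), (-30, -32), (-31, -36), (-32, -41), (-31, -46), (-31, -50), (-30, -55), (-28, -59)]
```

```bash
python3 -m crank '-4 -2 0 0 0 0 255;-9 -4 0 0 0 0 255;-12 -6 0 0 0 0 255;-16 -9 0 0 0 0 255;-19 -12 0 0 0 0 255;-22 -15 0 0 0 0 255;-25 -19 0 0 0 0 255;-27 -23 0 0 0 0 255;-29 -27 0 0 0 0 255;-30 -32 0 0 0 0 255;-31 -36 0 0 0 0 255;-32 -41 0 0 0 0 255;-31 -44 0 0 0 0 255;-31 -44 0 0 0 0 255' 60; cat > st.py <<'E'
from workcell import *
import numpy as np
s=read_state(); d=s["tool_pos"][:2]-[.541,-.063]; a=np.arctan2(d[1],d[0]); f=s["wrist_force"]
print(np.hypot(*d),"ang",np.degrees(a),"Ft",-np.sin(a)*f[0]+np.cos(a)*f[1],"Fr",np.cos(a)*f[0]+np.sin(a)*f[1],f[2],s["torque"])
E
python3 st.py
```

```text
time: 9.65
tool_pos: [0.5841, -0.0775, 0.1612]
tcp_rot: [0.413, 3.109, -0.001]
wrist_force: [6.9, -1.0, 3.7]
width: 0.19
0.045461717484301646 ang -18.66138167748546 Ft 1.2557932167542432 Fr 6.874921755655818 3.6952320889987864 [-0.13199338 -1.03591809 -0.02447607]
```

```bash
python3 -m crank '0 -1 0 0 0 0 255;0 -2 0 0 0 0 255;0 -3 0 0 0 0 255;0 -4 0 0 0 0 255;0 -4 0 0 0 0 255' 60;python3 st.py;  python3 -m crank '0 -1 0 0 0 0 255;0 -2 0 0 0 0 255;1 -3 0 0 0 0 255;1 -3 0 0 0 0 255' 60;python3 st.py
```

```text
time: 10.28
tool_pos: [0.5828, -0.0812, 0.1612]
tcp_rot: [0.413, 3.11, -0.001]
wrist_force: [6.7, -0.8, 4.3]
width: 0.194
0.045562172741247645 ang -23.588204962071 Ft 1.9122494222433999 Fr 6.468013862048503 4.302690165977546 [-0.01508159 -0.92424974 -0.03099269]
time: 10.78
tool_pos: [0.5824, -0.0822, 0.1612]
tcp_rot: [0.413, 3.107, 0.004]
wrist_force: [10.4, 4.8, 1.7]
width: 0.195
0.045604037764492476 ang -24.898429907537444 Ft 8.704632093966302 Fr 7.399304859702142 1.6984205795435492 [ 0.72047308 -1.60420724 -0.07295175]
```

```bash
python3 -m crank '0 -1 0 0 0 0 255;0 -2 0 0 0 0 255;0 -3 0 0 0 0 255;0 -3 0 0 0 0 255;0 -3 0 0 0 0 255;0 -3 0 0 0 0 255' 60;python3 st.py; python3 - <<'E'
from workcell import viewer
import cv2
c=viewer.read_camera("wrist"); cv2.imwrite("pics/w3.png",c["pixels"][:,:,::-1])
c=viewer.read_camera("top"); cv2.imwrite("pics/t3.png",cv2.resize(c["pixels"][150:310,230:430,::-1],None,fx=4,fy=3.75))
E
```

```text
time: 11.52
tool_pos: [0.5823, -0.0823, 0.1612]
tcp_rot: [0.413, 3.107, 0.011]
wrist_force: [13.3, 14.3, 0.5]
width: 0.195
0.04558226599251422 ang -25.06165767232569 Ft 18.604296917616686 Fr 5.9559173820351194 0.47164514384679657 [ 1.88692976 -1.95201612 -0.06382582]
```

View pics/w3.png

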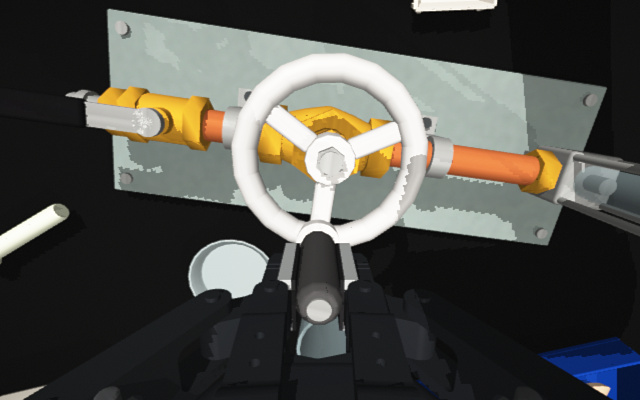

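View pics/t3.png

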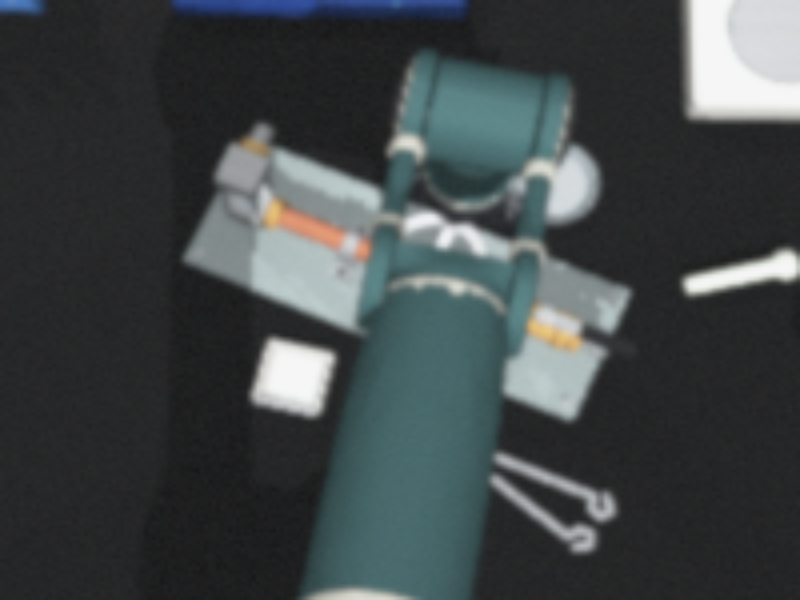

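```bash
cat > ab.py <<'E'
import numpy as np
M=np.array([[-.9656,.2602],[.2602,.9656]]); C=np.array([542,-64.7])
def rows(cmd,a,step,n,r=44):
    out=[np.round(M@(C+r*np.array([np.cos(np.radians(a+step*i)),np.sin(np.radians(a+step*i))])-cmd)).astype(int) for i in range(1,n+1)]
    print(";".join(f"{x} {y} 0 0 0 0 255" for x,y in out)); cmd2=cmd+M.T@out[-1]; print("end cmd",cmd2); return cmd2
E
python3 - <<'E'
from ab import *
c=np.array([578.8,-86.4]); a=-23.2
for k in range(3):
    c=rows(c,a,12,20); a+=240
E
```

```text
-3 14 0 0 0 0 255;-1 23 0 0 0 0 255;2 32 0 0 0 0 255;7 40 0 0 0 0 255;14 46 0 0 0 0 255;22 51 0 0 0 0 255;30 54 0 0 0 0 255;40 55 0 0 0 0 255;49 55 0 0 0 0 255;58 52 0 0 0 0 255;66 48 0 0 0 0 255;73 42 0 0 0 0 255;78 35 0 0 0 0 255;82 27 0 0 0 0 255;85 18 0 0 0 0 255;85 8 0 0 0 0 255;84 -1 0 0 0 0 255;80 -9 0 0 0 0 255;75 -17 0 0 0 0 255;68 -23 0 0 0 0 255
end cmd [507.1546 -90.9152]
-7 -5 0 0 0 0 255;-16 -8 0 0 0 0 255;-25 -10 0 0 0 0 255;-34 -9 0 0 0 0 255;-43 -6 0 0 0 0 255;-51 -2 0 0 0 0 255;-58 4 0 0 0 0 255;-64 11 0 0 0 0 255;-68 19 0 0 0 0 255;-70 28 0 0 0 0 255;-71 37 0 0 0 0 255;-69 46 0 0 0 0 255;-66 55 0 0 0 0 255;-61 63 0 0 0 0 255;-54 69 0 0 0 0 255;-46 74 0 0 0 0 255;-38 77 0 0 0 0 255;-28 78 0 0 0 0 255;-19 78 0 0 0 0 255;-10 75 0 0 0 0 255
end cmd [536.3256 -21.0972]
8 -4 0 0 0 0 255;15 -10 0 0 0 0 255;20 -17 0 0 0 0 255;24 -25 0 0 0 0 255;27 -34 0 0 0 0 255;27 -44 0 0 0 0 255;25 -53 0 0 0 0 255;22 -61 0 0 0 0 255;17 -69 0 0 0 0 255;10 -75 0 0 0 0 255;3 -80 0 0 0 0 255;-6 -83 0 0 0 0 255;-15 -85 0 0 0 0 255;-24 -84 0 0 0 0 255;-33 -81 0 0 0 0 255;-41 -77 0 0 0 0 255;-48 -71 0 0 0 0 255;-54 -64 0 0 0 0 255;-58 -56 0 0 0 0 255;-60 -47 0 0 0 0 255
end cmd [582.0322 -82.0924]
```

```bash
python3 -m crank '-3 14 0 0 0 0 255;-1 23 0 0 0 0 255;2 32 0 0 0 0 255;7 40 0 0 0 0 255;14 46 0 0 0 0 255;22 51 0 0 0 0 255;30 54 0 0 0 0 255;40 55 0 0 0 0 255;49 55 0 0 0 0 255;58 52 0 0 0 0 255;66 48 0 0 0 0 255;73 42 0 0 0 0 255;78 35 0 0 0 0 255;82 27 0 0 0 0 255;85 18 0 0 0 0 255;85 8 0 0 0 0 255;84 -1 0 0 0 0 255;80 -9 0 0 0 0 255;75 -17 0 0 0 0 255;68 -23 0 0 0 0 255' 60; sed -i 's/\[.541,-.063\]/[.542,-.0647]/' st.py; python3 st.py
```

```text
time: 14.12
tool_pos: [0.5061, -0.0904, 0.161]
tcp_rot: [-0.413, -3.113, -0.001]
wrist_force: [-1.5, 2.9, 10.5]
width: 0.19
0.04413886676998065 ang -144.36695692237785 Ft -3.193825926777364 Fr -0.4776195852538281 10.519927376566828 [0.49764735 0.1075074  0.02215709]
```

```bash
python3 -m crank '-7 -5 0 0 0 0 255;-16 -8 0 0 0 0 255;-25 -10 0 0 0 0 255;-34 -9 0 0 0 0 255;-43 -6 0 0 0 0 255;-51 -2 0 0 0 0 255;-58 4 0 0 0 0 255;-64 11 0 0 0 0 255;-68 19 0 0 0 0 255;-70 28 0 0 0 0 255;-71 37 0 0 0 0 255;-69 46 0 0 0 0 255;-66 55 0 0 0 0 255;-61 63 0 0 0 0 255;-54 69 0 0 0 0 255;-46 74 0 0 0 0 255;-38 77 0 0 0 0 255;-28 78 0 0 0 0 255;-19 78 0 0 0 0 255;-10 75 0 0 0 0 255' 60; python3 st.py
python3 -m crank '8 -4 0 0 0 0 255;15 -10 0 0 0 0 255;20 -17 0 0 0 0 255;24 -25 0 0 0 0 255;27 -34 0 0 0 0 255;27 -44 0 0 0 0 255;25 -53 0 0 0 0 255;22 -61 0 0 0 0 255;17 -69 0 0 0 0 255;10 -75 0 0 0 0 255;3 -80 0 0 0 0 255;-6 -83 0 0 0 0 255;-15 -85 0 0 0 0 255;-24 -84 0 0 0 0 255;-33 -81 0 0 0 0 255;-41 -77 0 0 0 0 255;-48 -71 0 0 0 0 255;-54 -64 0 0 0 0 255;-58 -56 0 0 0 0 255;-60 -47 0 0 0 0 255' 60; python3 st.py
python3 -m crank '0 0 0 0 0 0 255;0 0 0 0 0 0 255;0 0 0 0 0 0 255;0 0 0 0 0 0 255' 60; python3 st.py
python3 - <<'E'
from workcell import viewer
import cv2
c=viewer.read_camera("wrist"); cv2.imwrite("pics/w4.png",c["pixels"][:,:,::-1])
c=viewer.read_camera("scene"); cv2.imwrite("pics/s4.png",cv2.resize(c["pixels"][150:290,220:400,::-1],None,fx=4,fy=4))
E
```

```text
time: 16.62
tool_pos: [0.5365, -0.0211, 0.1611]
tcp_rot: [0.413, 3.112, -0.001]
wrist_force: [2.6, -1.2, 5.8]
width: 0.193
0.043931934555515056 ang 97.17919253690573 Ft -2.4348297593581694 Fr -1.542314819385239 5.777336182758239 [-0.13311431 -0.49040505  0.00910738]
time: 19.12
tool_pos: [0.5818, -0.0834, 0.1611]
tcp_rot: [0.413, 3.114, -0.005]
wrist_force: [1.0, -2.9, 7.7]
width: 0.199
0.04399900109140369 ang -25.166748944691367 Ft -2.205370055032155 Fr 2.1379532546598163 7.714360065042736 [-0.4549282  -0.12266315  0.05349879]
time: 19.62
tool_pos: [0.5823, -0.0822, 0.1611]
tcp_rot: [0.413, 3.112, -0.001]
wrist_force: [3.0, -0.0, 7.0]
width: 0.196
0.04396650677071169 ang -23.473249479330814 Ft 1.167795690750788 Fr 2.8070642753929085 6.9929947724670445 [ 0.05432723 -0.4768474  -0.00940286]
```

View pics/w4.png

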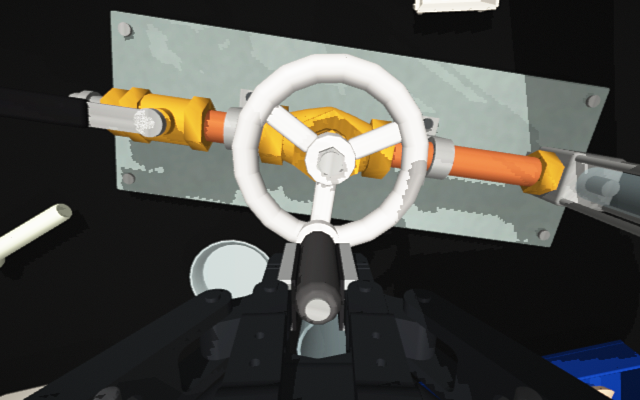

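View pics/s4.png

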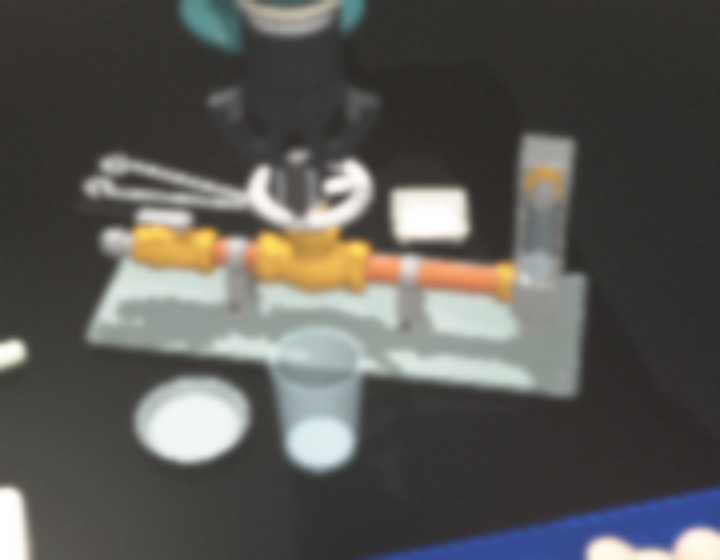

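```bash
python3 -c "
from workcell import job,read_state
s=read_state();print(s['tool_pos'],s['width'],abs(s['joint_vel']).max());print(job.finish_job())"
```

```text
[ 0.58232855 -0.08222414  0.16113645] 0.1964637423644197 0.0016192665966333992
the job is handed in; nothing more can be done
None
```

I closed the regulating valve and opened it two full turns from its stop. I handed the job in at about 20 s of the 69 s, still gripping the handle at a 60 N setting.

- **Shutting:** I led the handle about 1.23 turns clockwise. It then stopped moving, and the force along its path rose to about 19 N. The handle was on the stand's +x side, where the shut stop should put it. I held it there for about 0.5 s.
- **Opening:** I led it 720° anticlockwise. The gripper finished within 0.2 mm of where it had been at the stop. The wrist picture shows the wheel in the same position, and my estimated error is 1 to 2°.
- **Last checks:** The arm was still, with joint speeds below 0.002 rad/s. The jaw opening was unchanged at 0.196, so the handle was still held. The lever was in line with the pipe in the wrist and scene pictures. The beaker, Petri dish, tongs and weighing boat looked undisturbed in the scene picture.

No check failed. An upward force of 4 to 10 N on the tool came and went during the turning and did not matter. I could not read the wheel's angle directly: the turn count comes from the path I led the handle along. My first estimate of the wheel's centre was about 2 mm off, and I corrected it from the stop position before opening.

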